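# Press the shaker's two bearing cartridges home by feel

### The arm

A 6-joint arm with a two-finger parallel gripper is mounted at the origin on the work surface. World frame = base frame: x ahead of the robot, y to its left, z up, the work surface at z = 0. Lengths are in m, angles in degrees, forces in N, time in s.
With the tool pointing down it reaches from about 0.4 to 0.825 m from the base axis. Payload 7 kg.
Tool frame: the origin (TCP) lies at the centre of the arm's flange, where the gripper is bolted on; the fingertips stand 178 mm ahead of it and the grasp point (between the pads) lies 159 mm ahead of it (r.tips_ahead is the z of the fingertips in the tool frame, in m); z points along the fingers, y is the line along which they close (so a half turn about z gives the same grasp; the last joint's range is limited). The gripper opens to 88 mm and grips with 3 to 60 N. Pads are 19 mm wide; open, the fingers measure 130 mm over their backs; the gripper's body (78 mm by 193 mm) begins 47 mm behind the grasp point.
Start: joints at [-58.264, 20.546, 0.682, 0, -70.136, -16.507], TCP at [0.177, -0.651, 0.405] pointing down, gripper open.
Joint ranges: [-176.03, 176.03], [-82.01, 121.73], [-58.28, 71.71], [-173.87, 95.51], [-174.79, -0.11], [-173.66, 173.66]. Speed limits (degrees/s): [136.94, 136.94, 172.46, 180, 180, 180].

### API

Orientations are given as [roll, pitch, yaw] about the fixed x, y, z axes, in that order (R = Rz(yaw) Ry(pitch) Rx(roll)).
In Python, from plant import r gives the robot as it stands. The module is installed in compiled form; this text tells all that it offers.
- The arm moves only by the shell command python3 -m pendant 'ROWS' [FORCE]. ROWS is JSON, a list that holds one entry, the list of rows, each a list of 7 numbers: the shift along the tool's x, y, z in m, then the turn, a rotation vector about the tool's x, y, z in degrees, then the gripper command: -1 is shut, 1 is fully open, values between are in proportion. A call has 1 to 5 rows; each row is the pose to reach, as a shift and turn from the pose commanded when the call began, along the tool's axes at that moment; what a row does not reach only later rows make up. A row lasts 1/10 s, in which the tool goes at most 50 mm and 8.59 degrees, less where a joint would pass 70% of its speed; a pose out of reach is approached as far as the arm can. A call with a gripper value outside its range is refused whole. The fingers move at their own pace and stop on an object; FORCE is the grip in N (left out, the last holds). Time passes only in rows, so rows that repeat a pose let the fingers close. It gives the time, the measured TCP pose, the force, the opening and the grip force at its end, in the units of the state.
- r.get_state(): the state, without advancing time (a new reading comes with each control period).
- r.capture(name): name is "side" or "top" or "wrist"; returns the picture (480x640x3 uint8, red, green, blue); there is no depth.
- r.camera_params(name): a dict with "fx", "fy", "cx", "cy" (pixels), "R" (3x3) and "t" (3): a world point X has camera coordinates R X + t. Camera axes: x right, y down, z forward; pixel columns grow to the right and rows downward; lengths in m; the calibration is good to about 2 mm. A picture is of the moment at which its call begins: read the wrist's pose just before it. camera_params takes no time and is no camera call; for the wrist camera it gives the pose at the moment of the call.
- r.close_job(): hands the job in; it is judged then, once.
The state is a dict: "time_s": time; "joints": joint angles; "qd": joint speeds; "joint_torque": joint torques, N m; "tcp_pos": TCP position; "eef_rot": TCP orientation; "contact_force": force on the tool from outside, world axes, zero at the start; "moment": the same for the moment, N m; "gripper_width": finger opening in m; "gripper_force": force on a finger pad.
Only numpy, scipy, OpenCV 4.12 (cv2) and the standard library are available. Lean on these libraries where they do the work, as an engineer would, in place of code of your own. Each camera call takes 0.05 s, during which the arm holds its last target. There are 200 camera calls.

### The job

The bench shaker's two bearing cartridges are only started in their pedestals. Push the one in the square pedestal straight down until you feel it stop firmly on the sprung shoulder hidden inside, and bear on it for a moment with a firm push of about 18 N; then do the same with the one in the round pedestal. Be gentle, never pushing with more than 50 N; leave both cartridges upright and fully home, let go, and leave the other things on the bench where they are.

Things in the scene. Friction and masses are not known exactly. Their poses are not given: they have to be found in the camera images.
- pedestal_square: Square aluminium bearing pedestal, 100 x 100 mm, with low feet at its +y and -y sides, bolted to the bench. Origin: centre of its underside, on the bench; z up. 70 mm high, bore 51.6 mm wide down the middle. Hidden in the bore is a shoulder with a spring washer on which the cartridge must end, 14 to 26 mm above the bench, different every run and in each pedestal: not visible, only felt.
- pedestal_round: Round aluminium bearing pedestal, 110 mm diameter, with low lugs at its +y and -y sides, bolted to the bench. Origin: centre of its underside, on the bench; z up. 70 mm high, bore 51.6 mm wide down the middle. Hidden in the bore is a shoulder with a spring washer on which the cartridge must end, 14 to 26 mm above the bench, different every run and in each pedestal: not visible, only felt.
- cartridge_square: Bearing cartridge in the square pedestal. Origin: centre of its foot; z up its axis. Steel cylinder, 50 mm diameter, 60 mm long, 0.2 to 0.33 kg, already started 26 mm deep in the bore, standing 34 mm proud. The fit drags 1 to 8 N; 18 to 30 mm further down it meets the shoulder's washer and force climbs 6 N per mm, solid after 4 mm. Let go, it rises again those 1 to 4 mm, no more.
- cartridge_round: Bearing cartridge in the round pedestal. Origin: centre of its foot; z up its axis. Steel cylinder, 50 mm diameter, 60 mm long, 0.2 to 0.33 kg, already started 26 mm deep in the bore, standing 34 mm proud. The fit drags 1 to 8 N; 18 to 30 mm further down it meets the shoulder's washer and force climbs 6 N per mm, solid after 4 mm. Let go, it rises again those 1 to 4 mm, no more.
- cartridge_square_top (a point): Centre of the top face of the cartridge in the square pedestal; z up its axis; 104 mm above the bench at the start. Closed flat face (black seal ring, steel centre), to be pushed straight down near the middle with closed fingers; no gripping needed. Seated properly: pressed on the shoulder with about 18 N for a moment. More than 50 N damages the bearing.
- cartridge_round_top (a point): Centre of the top face of the cartridge in the round pedestal; z up its axis; 104 mm above the bench at the start. Closed flat face (black seal ring, steel centre), to be pushed straight down near the middle with closed fingers; no gripping needed. Seated properly: pressed on the shoulder with about 18 N for a moment. More than 50 N damages the bearing.
- bottle: Bystander: glass bottle with blue cap, 60 mm in diameter, 120 mm high, standing beyond the pedestals. Origin at the centre of its base.
- tip_box: Bystander: grey box with clear lid, 85 x 120 x 70 mm, to the left. Origin at the centre of its base.
- beaker: Bystander: open white beaker, 76 mm in diameter, 100 mm high, to the right. Origin at the centre of its base.
- wrench: Bystander: steel wrench 160 mm long lying flat on the bench on the robot's side. Origin at the middle of its underside, length along x.

How it is judged:
By the outcome, as a careful person would: the job done as asked, in the order asked, and still so for the second after the job is handed in, with the robot touching nothing.
It also fails if it takes over 45 s, if anything falls off the work surface, if the arm or the gripper's body presses on something with over 40 N, if the wrist force passes 120 N, or if a joint passes its speed limit or range.

## Working session

There is one attempt and no reset: what is moved stays moved. The work goes in short steps, Python scripts to look and compute and a shell command to move; the robot and the scene stay as the last step left them, time stands still between calls to the robot, and variables do not carry over. Pictures are saved under pics/ and viewed, at most 10 in all, crops included, and the job is handed in when it is done.

```bash
mkdir -p pics; python3 - <<'E'
from plant import r
import cv2
for n in("top","side"):
    cv2.imwrite(f"pics/{n}0.png",r.capture(n)[:,:,::-1])
s=r.get_state();print(s);print(r.camera_params("top"))
E
```

```text
{'time_s': 0.1, 'joints': array([-5.82637730e+01,  2.05875488e+01,  6.40273218e-01, -1.81518011e-02,
       -7.01369078e+01, -1.65082793e+01]), 'qd': array([-0.02544622, -0.02436359,  0.17465371,  0.06019067,  0.02011477,
       -0.03128139]), 'joint_torque': array([-6.38040674e-04, -5.84164345e+01,  2.93754065e+01,  7.01557070e+00,
        1.01825219e-02, -5.01000056e-05]), 'tcp_pos': array([ 0.17726662, -0.65113254,  0.40382192]), 'eef_rot': array([ 1.79914437e+02, -7.56184093e-03, -1.64778227e+02]), 'contact_force': array([-0.40302265,  0.31559653, -0.59563113]), 'moment': array([ 0.02020941, -0.00896559, -0.00752701]), 'gripper_force': 0.0, 'gripper_width': 0.08780162631745095}
{'fx': 529.4388114909822, 'fy': 529.4388114909822, 'cx': 318.6757064656069, 'cy': 241.8715159270388, 'R': array([[ 0.01287985, -0.99987887, -0.00873861],
       [-0.99199161, -0.01167913, -0.12576261],
       [ 0.12564532,  0.01028843, -0.99202188]]), 't': array([-0.00446721,  0.60046692,  1.39106189])}
```

View pics/top0.png

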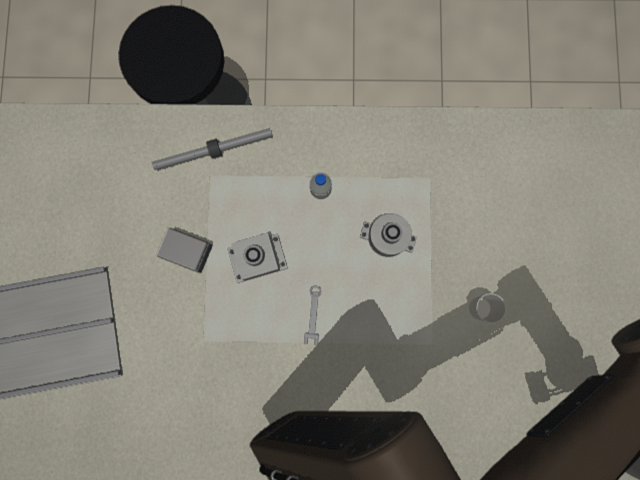

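View pics/side0.png

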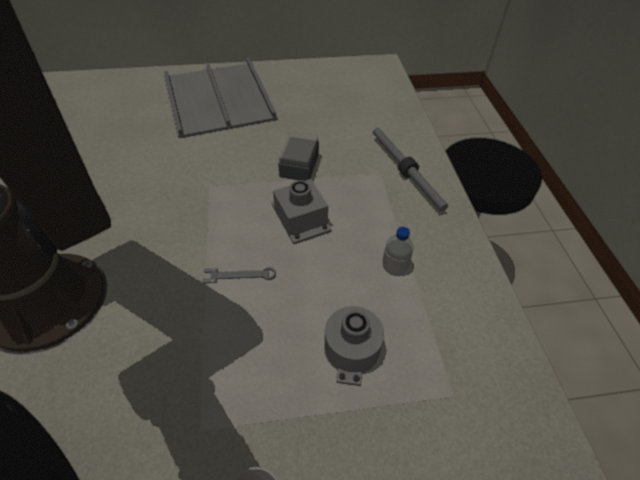

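The top view shows the square pedestal's cartridge ring at about (255,255) and the round one's at (392,232). The side view shows them at (300,187) and (355,322). The bottle, box, wrench and beaker are all clear of both.

```bash
cat > h.py <<'E'
import numpy as np, cv2
from plant import r
def ray(p,uv,z):
    R,t=np.array(p["R"]),np.array(p["t"]); c=-R.T@t
    d=R.T@np.array([(uv[0]-p["cx"])/p["fx"],(uv[1]-p["cy"])/p["fy"],1])
    return c+d*(z-c[2])/d[2]
def ring(im,uv,w,th=60):
    "centre of the dark blob hull nearest uv"
    u,v=uv; g=cv2.cvtColor(im,cv2.COLOR_RGB2GRAY)[v-w:v+w,u-w:u+w]
    cs,_=cv2.findContours((g<th).astype(np.uint8),cv2.RETR_EXTERNAL,cv2.CHAIN_APPROX_NONE)
    out=[]
    for c in cs:
        if len(c)<12: continue
        (x,y),ax,a=cv2.fitEllipse(cv2.convexHull(c) if len(cv2.convexHull(c))>5 else c); out.append((round(x+u-w,1),round(y+v-w,1),np.round(ax,1)))
    return out
def togo(p,tip_z):
    s=r.get_state(); from scipy.spatial.transform import Rotation as Ro
    R=Ro.from_euler("xyz",s["eef_rot"],degrees=True)
    print("tcp",s["tcp_pos"].round(4),s["eef_rot"].round(2),"F",s["contact_force"].round(1))
    return R.inv().apply(np.array([p[0],p[1],tip_z+r.tips_ahead])-s["tcp_pos"]).round(4)
E
python3 - <<'E'
from h import *
for n,uvs in(("top",[(255,255),(392,232)]),("side",[(300,187),(355,322)])):
    im=cv2.imread(f"pics/{n}0.png")[:,:,::-1].copy();p=r.camera_params(n)
    for uv in uvs:
        for e in ring(im,uv,16): print(n,e,ray(p,e[:2],.104).round(4))
p=r.camera_params("top")
print(ray(p,(320,180),.12),ray(p,(487,305),.1))
q=ray(p,(255,255),.104);print(togo(q,.25))
w=r.camera_params("wrist");print(w["R"],-w["R"].T@w["t"])
E
```

```text
top (263.1, 258.8, array([1.7, 4.8])) [0.5467 0.1442 0.104 ]
top (252.7, 254.3, array([13.5, 13.7])) [0.5579 0.1713 0.104 ]
top (386.7, 236.0, array([ 8.4, 13.9])) [ 0.6094 -0.1726  0.104 ]
top (392.5, 231.7, array([13.5, 14. ])) [ 0.6208 -0.1876  0.104 ]
side (300.4, 196.7, array([17.9, 24. ])) [0.5549 0.1345 0.104 ]
side (299.2, 170.1, array([31. , 44.4])) [0.5615 0.2238 0.104 ]
side (355.5, 330.9, array([24.9, 30. ])) [ 0.6158 -0.21    0.104 ]
side (355.6, 321.9, array([18.6, 21.5])) [ 0.6193 -0.1924  0.104 ]
[7.51061739e-01 7.40028059e-04 1.20000000e-01] [ 0.43631593 -0.42652762  0.1       ]
tcp [ 0.1773 -0.6511  0.4038] [ 1.7991e+02 -1.0000e-02 -1.6478e+02] F [-0.4  0.3 -0.6]
[-0.58    0.6883 -0.0233]
[[-0.26260417  0.96490314  0.00099376]
 [ 0.93227363  0.25345802  0.258118  ]
 [ 0.248807    0.06870932 -0.96611289]] [ 0.10994762 -0.6683446   0.38403868]
```

```bash
python3 -m pendant '[[[-0.031,0.036,0,0,0,0,-1],[-0.062,0.072,0,0,0,0,-1],[-0.093,0.108,0,0,0,0,-1],[-0.124,0.144,0,0,0,0,-1],[-0.155,0.18,0,0,0,0,-1]]]' 20
python3 -m pendant '[[[-0.031,0.036,0,0,0,0,-1],[-0.062,0.072,0,0,0,0,-1],[-0.093,0.108,0,0,0,0,-1],[-0.124,0.144,0,0,0,0,-1],[-0.155,0.18,0,0,0,0,-1]]]'
python3 -m pendant '[[[-0.031,0.036,0,0,0,0,-1],[-0.062,0.072,0,0,0,0,-1],[-0.093,0.108,0,0,0,0,-1],[-0.124,0.144,0,0,0,0,-1],[-0.155,0.18,0,0,0,0,-1]]]'
python3 -c "
from h import *
print(togo((.557,.167),.16))"
```

```text
time_s: 0.6
tcp_pos: [0.2799, -0.4351, 0.4043]
eef_rot: [180.0, -0.0, -164.8]
contact_force: [2.0, 0.5, 1.0]
gripper_width: 0.0532
gripper_force: 0.0
time_s: 1.1
tcp_pos: [0.382, -0.2206, 0.4047]
eef_rot: [-180.0, 0.0, -164.8]
contact_force: [1.7, -0.3, -0.4]
gripper_width: 0.0133
gripper_force: 0.0
time_s: 1.6
tcp_pos: [0.4843, -0.0061, 0.4048]
eef_rot: [180.0, 0.0, -164.7]
contact_force: [1.2, -0.8, 0.7]
gripper_width: 0.0006
gripper_force: 0.0
tcp [ 0.4843 -0.0061  0.4048] [ 1.7999e+02  2.0000e-02 -1.6474e+02] F [ 1.2 -0.8  0.7]
[-0.1157  0.1478  0.0667]
```

```bash
python3 -m pendant '[[[-0.03,0.037,0.01,0,0,0,-1],[-0.06,0.074,0.025,0,0,0,-1],[-0.09,0.111,0.045,0,0,0,-1],[-0.115,0.147,0.066,0,0,0,-1],[-0.115,0.147,0.066,0,0,0,-1]]]'
python3 -m pendant '[[[0,0,0,0,0,0,-1],[0,0,0,0,0,0,-1]]]'
python3 -c "
from h import *
print(togo((.557,.167),.16))
im=r.capture('wrist');cv2.imwrite('pics/w1.png',im[:,:,::-1])
p=r.camera_params('wrist');X=p['R']@np.array([.557,.167,.104])+p['t'];print(X[:2]/X[2]*p['fx']+[p['cx'],p['cy']])"
```

```text
time_s: 2.1
tcp_pos: [0.5571, 0.1678, 0.3345]
eef_rot: [-179.9, -0.3, -164.6]
contact_force: [0.1, -1.1, -0.9]
gripper_width: 0.0005
gripper_force: 0.0
time_s: 2.3
tcp_pos: [0.5562, 0.1635, 0.3388]
eef_rot: [-180.0, -0.0, -164.8]
contact_force: [0.2, -0.9, 0.3]
gripper_width: 0.0004
gripper_force: 0.0
tcp [0.5562 0.1635 0.3388] [-1.7999e+02 -2.0000e-02 -1.6478e+02] F [ 0.2 -0.9  0.3]
[-0.0017  0.0032  0.0007]
[324.69460459 256.56152902]
```

View pics/w1.png

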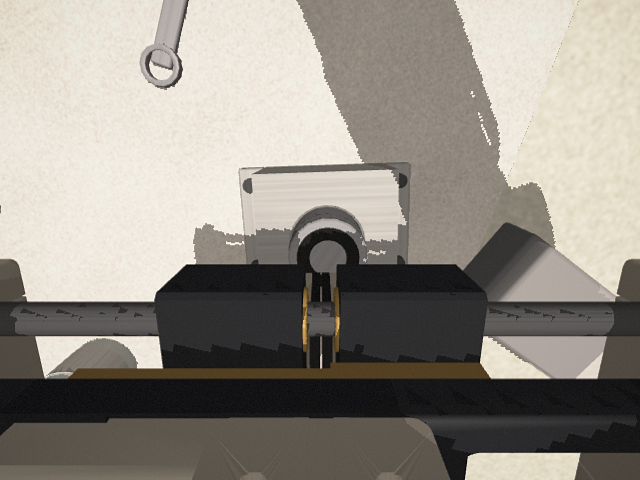

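The ring centre is at about (328,257), against a predicted (325,257), so it agrees within about 2 mm. The square pedestal is in clear view.

```bash
python3 -m pendant '[[[-0.001,0.004,0.02,0,0,0,-1],[-0.001,0.004,0.04,0,0,0,-1],[-0.001,0.004,0.05,0,0,0,-1],[-0.001,0.004,0.05,0,0,0,-1]]]'
python3 -m pendant '[[[0,0,0.005,0,0,0,-1],[0,0,0.009,0,0,0,-1],[0,0,0.012,0,0,0,-1],[0,0,0.014,0,0,0,-1],[0,0,0.014,0,0,0,-1]]]'
```

```text
time_s: 2.75
tcp_pos: [0.5559, 0.167, 0.2881]
eef_rot: [-180.0, -0.1, -164.8]
contact_force: [0.0, -0.1, -0.6]
gripper_width: 0.0004
gripper_force: 0.0
time_s: 3.25
tcp_pos: [0.5565, 0.1682, 0.2747]
eef_rot: [180.0, 0.0, -164.8]
contact_force: [-0.4, -0.7, -0.7]
gripper_width: 0.0006
gripper_force: 0.0
```

```bash
python3 -m pendant '[[[0,0,0.002,0,0,0,-1],[0,0,0.004,0,0,0,-1],[0,0,0.006,0,0,0,-1],[0,0,0.008,0,0,0,-1],[0,0,0.008,0,0,0,-1]]]'
python3 -c "
from h import *
im=r.capture('side');cv2.imwrite('pics/s1.png',cv2.resize(im[120:280,200:420,::-1],None,fx=3,fy=3))"
```

```text
time_s: 3.75
tcp_pos: [0.5562, 0.1681, 0.2663]
eef_rot: [-180.0, -0.0, -164.8]
contact_force: [-0.2, 0.4, 0.3]
gripper_width: 0.0005
gripper_force: 0.0
```

View pics/s1.png

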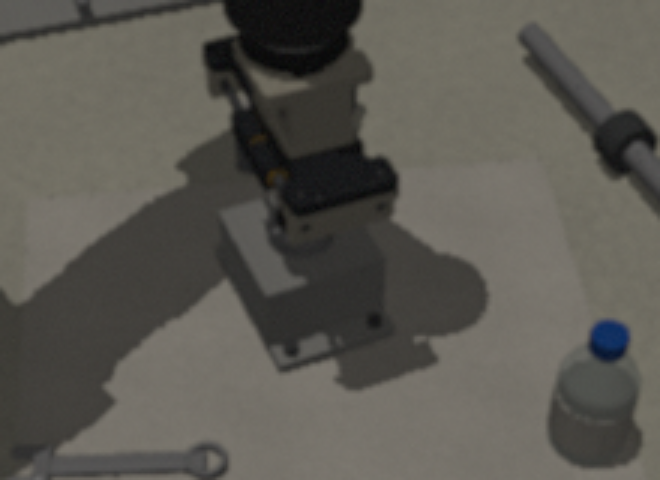

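The side crop shows the cartridge lowered under the closed fingers, with its top at crop (300,238), just above the pedestal. Drag is hidden in the force noise, so I'll feel for the washer in small steps.

```bash
python3 -m pendant '[[[0,0,0.001,0,0,0,-1],[0,0,0.002,0,0,0,-1],[0,0,0.002,0,0,0,-1]]]' | sed -n '2p;4p'
python3 -m pendant '[[[0,0,0.001,0,0,0,-1],[0,0,0.002,0,0,0,-1],[0,0,0.002,0,0,0,-1]]]' | sed -n '2p;4p'
```

```text
tcp_pos: [0.5562, 0.168, 0.2644]
contact_force: [0.4, 0.4, -0.7]
tcp_pos: [0.5564, 0.1681, 0.263]
contact_force: [-1.3, -1.0, 4.7]
```

```bash
python3 -m pendant '[[[0,0,0.0005,0,0,0,-1],[0,0,0.001,0,0,0,-1],[0,0,0.001,0,0,0,-1]]]' | sed -n '2p;4p'
```

```text
tcp_pos: [0.5564, 0.1681, 0.2625]
contact_force: [-3.6, -0.8, 8.6]
```

```bash
python3 -m pendant '[[[0,0,0.0005,0,0,0,-1],[0,0,0.001,0,0,0,-1],[0,0,0.001,0,0,0,-1]]]' | sed -n '2p;4p'
```

```text
tcp_pos: [0.5565, 0.1681, 0.2619]
contact_force: [-5.1, -0.9, 10.9]
```

```bash
python3 -m pendant '[[[0,0,0.0005,0,0,0,-1],[0,0,0.001,0,0,0,-1],[0,0,0.001,0,0,0,-1]]]' | sed -n '2p;4p'
python3 -m pendant '[[[0,0,0.0005,0,0,0,-1],[0,0,0.001,0,0,0,-1],[0,0,0.001,0,0,0,-1]]]' | sed -n '2p;4p'
```

```text
tcp_pos: [0.5566, 0.1681, 0.2614]
contact_force: [-5.1, -1.5, 15.9]
tcp_pos: [0.5567, 0.1681, 0.2608]
contact_force: [-5.5, -1.8, 18.5]
```

```bash
python3 -m pendant '[[[0,0,0.0005,0,0,0,-1],[0,0,0.0005,0,0,0,-1],[0,0,0.0005,0,0,0,-1],[0,0,0.0005,0,0,0,-1],[0,0,0.0005,0,0,0,-1]]]' | sed -n '2p;4p'
python3 -m pendant '[[[0,0,0.0,0,0,0,-1],[0,0,0,0,0,0,-1],[0,0,0,0,0,0,-1],[0,0,0,0,0,0,-1],[0,0,0,0,0,0,-1]]]' | sed -n '2p;4p'
```

```text
tcp_pos: [0.5567, 0.1681, 0.2606]
contact_force: [-5.9, -1.0, 19.6]
tcp_pos: [0.5567, 0.1681, 0.2605]
contact_force: [-6.2, -1.3, 20.0]
```

```bash
python3 -m pendant '[[[0,0,-0.004,0,0,0,-1],[0,0,-0.012,0,0,0,-1],[0,0,-0.04,0,0,0,-1],[0,0,-0.08,0,0,0,-1],[0,0,-0.1,0,0,0,-1]]]' | sed -n '2p;4p'
python3 -c "
from h import *
print(togo((.6205,-.189),.175))"
```

```text
tcp_pos: [0.557, 0.1683, 0.3614]
contact_force: [1.1, 0.7, 0.4]
tcp [0.557  0.1683 0.3614] [ 179.97    0.19 -164.75] F [1.1 0.7 0.4]
[ 0.0327 -0.3614  0.008 ]
```

```bash
python3 -m pendant '[[[0.004,-0.045,0,0,0,0,-1],[0.008,-0.09,0,0,0,0,-1],[0.012,-0.135,0,0,0,0,-1],[0.016,-0.18,0,0,0,0,-1],[0.02,-0.225,0.003,0,0,0,-1]]]' | sed -n '2p;4p'
python3 -m pendant '[[[0.004,-0.045,0,0,0,0,-1],[0.008,-0.09,0,0,0,0,-1],[0.012,-0.136,0.004,0,0,0,-1],[0.012,-0.136,0.004,0,0,0,-1],[0.012,-0.136,0.004,0,0,0,-1]]]' | sed -n '2p;4p'
python3 -c "
from h import *
print(togo((.6205,-.189),.16))
im=r.capture('wrist');cv2.imwrite('pics/w2.png',im[:,:,::-1])
p=r.camera_params('wrist');X=p['R']@np.array([.6205,-.189,.104])+p['t'];print(X[:2]/X[2]*p['fx']+[p['cx'],p['cy']])
s=r.capture('side');cv2.imwrite('pics/s2.png',cv2.resize(s[130:270,220:400,::-1],None,fx=4,fy=4))"
```

```text
tcp_pos: [0.5964, -0.0559, 0.3557]
contact_force: [0.7, 1.1, -0.2]
tcp_pos: [0.6201, -0.19, 0.3504]
contact_force: [-0.2, -0.5, -0.3]
tcp [ 0.6201 -0.19    0.3504] [ 1.7997e+02 -7.0000e-02 -1.6493e+02] F [-0.2 -0.5 -0.3]
[-0.0006  0.0008  0.0123]
[318.7477153  249.42671762]
```

View pics/w2.png

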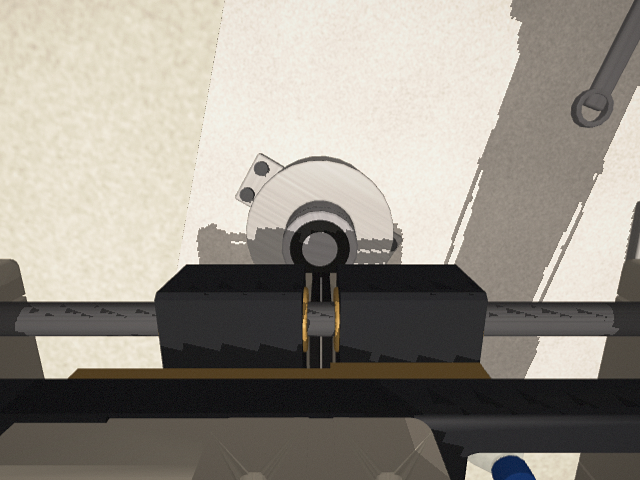

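View pics/s2.png

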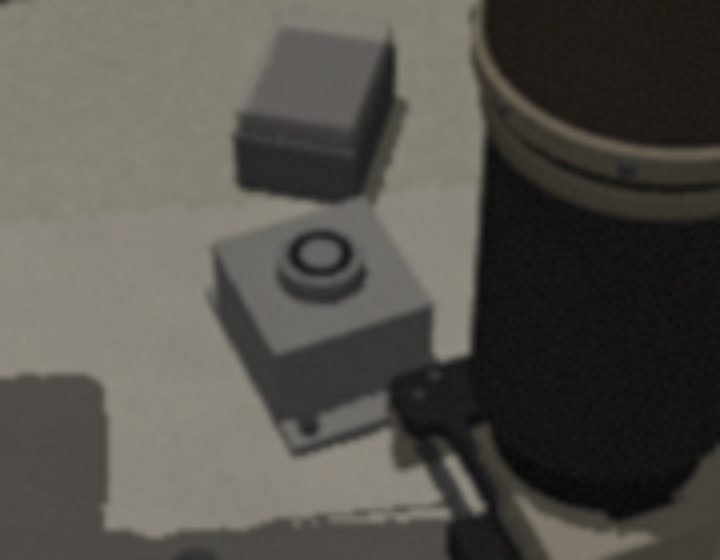

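The wrist view puts the round cartridge's ring at (320,249), against a predicted (319,249). The side crop shows the square cartridge upright and about 15 mm proud.

```bash
python3 -m pendant '[[[-0.001,0.001,0.025,0,0,0,-1],[-0.001,0.001,0.045,0,0,0,-1],[-0.001,0.001,0.06,0,0,0,-1],[-0.001,0.001,0.06,0,0,0,-1]]]' | sed -n '2p;4p'
python3 -m pendant '[[[0,0,0.004,0,0,0,-1],[0,0,0.008,0,0,0,-1],[0,0,0.012,0,0,0,-1],[0,0,0.014,0,0,0,-1],[0,0,0.014,0,0,0,-1]]]'| sed -n '2p;4p'
python3 -m pendant '[[[0,0,0.002,0,0,0,-1],[0,0,0.004,0,0,0,-1],[0,0,0.006,0,0,0,-1],[0,0,0.008,0,0,0,-1],[0,0,0.008,0,0,0,-1]]]'| sed -n '2p;4p'
```

```text
tcp_pos: [0.6204, -0.1857, 0.2892]
contact_force: [-0.2, 1.3, 0.4]
tcp_pos: [0.6214, -0.1873, 0.2778]
contact_force: [0.8, 1.1, 3.0]
tcp_pos: [0.6214, -0.1874, 0.2697]
contact_force: [1.7, 1.1, 3.8]
```

```bash
python3 -m pendant '[[[0,0,0.001,0,0,0,-1],[0,0,0.002,0,0,0,-1],[0,0,0.003,0,0,0,-1],[0,0,0.004,0,0,0,-1],[0,0,0.004,0,0,0,-1]]]'| sed -n '2p;4p'
python3 -m pendant '[[[0,0,0.001,0,0,0,-1],[0,0,0.002,0,0,0,-1],[0,0,0.002,0,0,0,-1]]]' | sed -n '2p;4p'
python3 -m pendant '[[[0,0,0.001,0,0,0,-1],[0,0,0.002,0,0,0,-1],[0,0,0.002,0,0,0,-1]]]' | sed -n '2p;4p'
```

```text
tcp_pos: [0.6214, -0.1874, 0.2657]
contact_force: [0.5, 1.4, 4.6]
tcp_pos: [0.6213, -0.1874, 0.2636]
contact_force: [1.8, 1.5, 4.5]
tcp_pos: [0.6215, -0.1873, 0.2622]
contact_force: [-0.4, 2.5, 8.6]
```

```bash
python3 -m pendant '[[[0,0,0.001,0,0,0,-1],[0,0,0.002,0,0,0,-1],[0,0,0.002,0,0,0,-1]]]' | sed -n '2p;4p'
```

```text
tcp_pos: [0.6216, -0.1873, 0.2611]
contact_force: [-1.2, 4.4, 13.8]
```

```bash
python3 -m pendant '[[[0,0,0.001,0,0,0,-1],[0,0,0.002,0,0,0,-1],[0,0,0.002,0,0,0,-1]]]' | sed -n '2p;4p'
```

```text
tcp_pos: [0.6217, -0.1874, 0.2601]
contact_force: [-3.6, 4.6, 20.4]
```

```bash
python3 -m pendant '[[[0,0,0.0003,0,0,0,-1],[0,0,0.0003,0,0,0,-1],[0,0,0.0003,0,0,0,-1],[0,0,0.0003,0,0,0,-1],[0,0,0.0003,0,0,0,-1]]]' | sed -n '2p;4p'
python3 -m pendant '[[[0,0,0,0,0,0,-1],[0,0,0,0,0,0,-1],[0,0,0,0,0,0,-1],[0,0,0,0,0,0,-1],[0,0,0,0,0,0,-1]]]' | sed -n '2p;4p'
python3 -m pendant '[[[0,0,-0.004,0,0,0,-1],[0,0,-0.012,0,0,0,-1],[0,0,-0.04,0,0,0,-1],[0,0,-0.08,0,0,0,-1],[0,0,-0.12,0,0,0,-1]]]' | sed -n '2p;4p'
python3 -m pendant '[[[0.04,-0.02,0,0,0,0,-1],[0.08,-0.04,0,0,0,0,-1],[0.12,-0.06,0,0,0,0,-1],[0.12,-0.06,0,0,0,0,-1]]]' | sed -n '1,4p'
python3 -c "
from h import *
s=r.capture('side');t=r.capture('top')
cv2.imwrite('pics/f.png',np.hstack([cv2.resize(s[150:400,240:420],(396,550)),cv2.resize(t[150:350,150:290],(385,550))])[:,:,::-1])"
```

```text
tcp_pos: [0.6218, -0.1873, 0.2601]
contact_force: [-3.9, 5.1, 21.3]
tcp_pos: [0.6217, -0.1874, 0.2601]
contact_force: [-4.7, 5.3, 21.8]
tcp_pos: [0.6205, -0.1876, 0.3772]
contact_force: [0.8, 0.1, 1.0]
time_s: 13.2
tcp_pos: [0.5171, -0.2793, 0.3769]
eef_rot: [179.9, -0.1, -165.0]
contact_force: [0.2, -0.0, 0.1]
```

View pics/f.png

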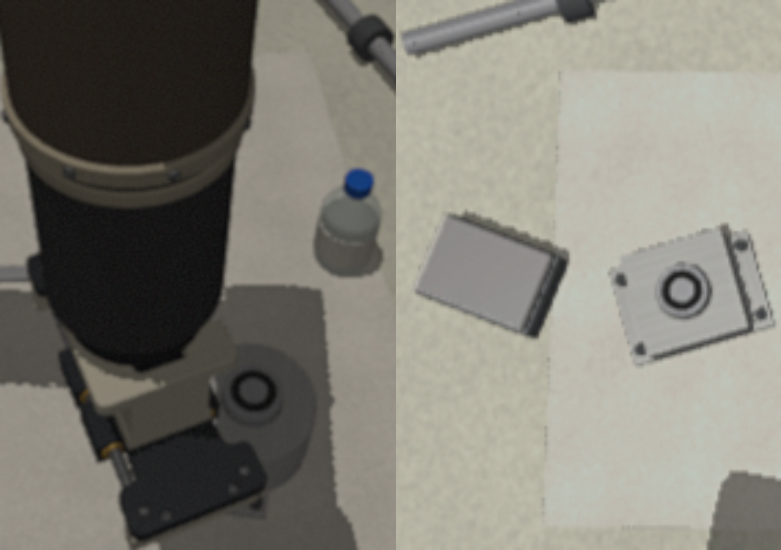

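The picture shows the round cartridge upright and low at (253,390) and the square one centred at (683,290). The bottle and box have not moved, and the arm is clear of everything.

```bash
python3 -c "
from plant import r
print(r.close_job())"
```

```text
the job is handed in; nothing more can be done
None
```

I pressed both cartridges onto their shoulders, square then round, held each about 1 s at a measured push of about 20 N (square) and 22 N (round), let go and handed the job in at about 13 s; both looked upright afterwards, and the handover returned no verdict.

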